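# Load the radio's batteries into the checking cradle and press its pedal

## Task

Lay the two loose thick batteries in the two empty grooves of the checking cradle, so that all three lie in a row with their nubs pointing the same way as the one already there. Then press the cradle's pedal all the way down to its stop, hold it there for about a second so that the contact bar comes down over the row, and let the pedal come back up. Leave the thin battery, the battery already in the cradle and everything else where they are.

Things in the scene. Friction and masses are not known exactly. Their poses are not given: they have to be found in the camera images.
- cradle: battery checking cradle, fixed: wooden base 170 (x) x 280 (y) x 10 mm thick; origin at the centre of its underside. Three grooves parallel to its x axis, centred at x = -12 mm and y = -105, -45, +15 mm; each has two black rails (8 mm high, 14 mm apart, 24 mm over both) and, 58 mm apart, two upright steel end plates (14 mm high, 20 mm wide). Pedal at y = +105 mm
- contact_bar (a joint): steel contact bar across the three grooves, hinged along the cradle's far edge (x = +70 mm): 0 = upright, reaching 140 mm above the table, 1.6 rad = down over the batteries. The pedal drives it; nobody needs to touch it
- strip_a: thin brass strip (54 x 9 x 1 mm) between the rails that marks one empty groove: origin at the groove's centre on the base's top, 10 mm above the table; x along the groove, same as the cradle's x. A thick battery lying in the groove rests on the rails with its centre 19 mm above this origin (29 mm above the table)
- strip_b: the same kind of strip in the other empty groove (which two of the three grooves are empty varies)
- cell_0: thick battery, already lying in a groove of the cradle: 26 mm diameter, 50 mm long with its nub; origin at its centre, x along its axis towards the nub (the nub points in the cradle's +x direction, away from the robot)
- cell_1: loose thick battery lying on its side on the table: grey cylinder of 26 mm diameter, 47 mm long, with a bright steel band at one end and there a nub 3 mm long, 8 mm wide; 50 mm long in all; origin at its centre, 13 mm above the table, x along its axis towards the nub; its roll about that axis does not matter
- cell_1_nub (a point): tip of the nub of cell_1, 25 mm from its centre
- cell_2: the other loose thick battery, the same as cell_1
- cell_2_nub (a point): tip of the nub of cell_2, 25 mm from its centre
- pedal (a joint): pedal angle: 0 = up (rest), 0.30 rad = down at its stop. Aluminium plate 125 mm long, 56 wide, 8 thick, hinged at its far end (cradle x = +60 mm, y = +105 mm, 35 mm above the table), free end rising towards the robot. A spring pushes it up: about 4 N on the pad to start, 9 N at the stop
- pedal_pad (a point): centre of the top of the ribbed rubber pad (56 x 52 mm) at the free end of the pedal, 93 mm from the hinge axis, moving with it: 76 mm above the table when up, 49 mm when at the stop, where it is also 8 mm nearer to the robot
- thin_cell: bystander: a thin battery of 14 mm diameter, 50 mm long, lying on the table; origin at its centre
- radio: bystander: white plastic radio, 65 x 200 x 125 mm, standing, handle up to 160 mm; origin under its centre
- wrench: bystander: small wrench 140 mm long, lying flat; origin under its middle
- lens: bystander: magnifying lens 84 mm across with a 90 mm wooden handle along its x axis, lying flat, 18 mm high; origin under the lens centre
- cup: bystander: ceramic cup of screws, 74 mm across, 70 mm high (screws stick out a little); origin under its centre
- clamp: bystander: steel G-clamp lying flat, about 120 x 140 mm, 16 mm thick; origin near its middle

How it is judged:
By the outcome, as a careful person would: the job done as asked, in the order asked, and still so for the second after the job is handed in, with the robot touching nothing.
It also fails if it takes over 69 s, if anything falls off the work surface, if the arm or the gripper's body presses on something with over 40 N, if the wrist force passes 120 N, or if a joint passes its speed limit or range.

## Robot

A 6-joint arm with a two-finger parallel gripper is mounted at the origin on the work surface. World frame = base frame: x ahead of the robot, y to its left, z up, the work surface at z = 0. Lengths are in m, angles in rad, forces in N, time in s.
With the tool pointing down it reaches from about 0.35 to 0.775 m from the base axis. Payload 7.3 kg.
Tool frame: the origin (TCP) lies on the centre line of the jaws, within the pads' length; the fingertips stand tip_reach ahead of it and the grasp point (between the pads) lies 6 mm ahead of it (tip_reach is the distance from the TCP to the fingertips, in m); x points along the fingers, y is the direction in which the jaws open and shut, and the axes are right-handed (so a half turn about x gives the same grasp; the last joint's range is limited). The gripper opens to 92 mm and grips with 3 to 60 N. Pads are 19 mm wide; open, the fingers measure 130 mm over their backs; the gripper's body (75 mm by 190 mm) begins 47 mm behind the grasp point.
Start: joints at [1.2, 0.342, 1.524, -0, 1.275, -0.146], TCP at [0.117, 0.512, 0.252] pointing down, gripper open.
Joint ranges: [-2.53, 2.53], [-0.77, 2.02], [0.04, 2.7], [-1, 4.14], [0.28, 2.66], [-3.11, 3.11]. Speed limits (rad/s): [2.57, 2.57, 3.14, 3.14, 3.14, 3.14].

## Interface

Orientations are given as [roll, pitch, yaw] about the fixed x, y, z axes, in that order (R = Rz(yaw) Ry(pitch) Rx(roll)).
In Python, from cell import observe, read_camera, get_calibration, hand_in, tip_reach gives the robot as it stands. The module is installed in compiled form; this text tells all that it offers.
- The arm moves only by the shell command python3 -m crank 'ROWS' [FORCE]. ROWS is JSON, a list of rows, each an object of numbers: "fingers": the opening, from -1 (shut) to 1 (fully open); "tx", "ty", "tz": the shift along the tool's x, y, z in units of 40 mm (1.0 is 40 mm); "roll": the turn about the tool's x in units of 10 degrees (1.0 is 10 degrees). In form: [{"fingers": .., "tx": .., "ty": .., "tz": .., "roll": ..}, ...]. A call has exactly 8 rows; each row is the pose to reach, as a shift and turn from the pose commanded when the call began, along the tool's axes at that moment; what a row does not reach only later rows make up. A row lasts 1/8 s, in which the tool goes at most 62.5 mm and 10.7 degrees, less where a joint would pass 70% of its speed; a pose out of reach is approached as far as the arm can. A call with a gripper value outside its range is refused whole. The fingers move at their own pace and stop on an object; FORCE is the grip in N (left out, the last holds). Time passes only in rows, so rows that repeat a pose let the fingers close, or fill a call up. It gives the time, the measured TCP pose, the force and the opening at its end, in the units of the state.
- observe(): the state, without advancing time (a new reading comes with each control period).
- read_camera(name): name is "side" or "top" or "wrist"; returns (picture, depth): 400x640x3 uint8, red, green, blue; 400x640 float32, m along the optical axis (not along the pixel's ray), 0 where there is no reading.
- get_calibration(name): a dict with "vertical_fov" (degrees; the focal length in pixels is half the picture's height over the tangent of half this angle, whatever the lens; pixels are square), "cx", "cy" (the principal point, pixels), "pose" (4x4, takes a point from camera to world coordinates); the wrist camera has in their place "T_tool_cam" (4x4, takes a point from camera to tool coordinates, whose origin is the TCP and whose axes are the tool frame's). Camera axes: x right, y down, z forward; pixel columns grow to the right and rows downward; lengths in m; the calibration is good to about 2 mm. The wrist camera is an equidistant fisheye: a pixel r from the principal point sees the ray r / f radians off the axis. A picture is of the moment at which its call begins: read the wrist's pose just before it. get_calibration takes no time and is no camera call.
- hand_in(): hands the job in, once; it reports no verdict.
The state is a dict: "time": time; "qpos": joint angles; "qvel": joint speeds; "joint_efforts": joint torques, N m; "tool_pos": TCP position; "tool_rot": TCP orientation; "contact_force": force on the tool from outside, world axes, zero at the start; "torque": the same for the moment, N m; "opening": finger opening in m.
Only numpy, scipy, OpenCV 4.12 (cv2) and the standard library are available. Lean on these libraries where they do the work, as an engineer would, in place of code of your own. Each camera call takes 0.05 s, during which the arm holds its last target. There are 200 camera calls.

## Working session

There is one attempt and no reset: what is moved stays moved. The work goes in short steps, Python scripts to look and compute and a shell command to move; the robot and the scene stay as the last step left them, time stands still between calls to the robot, and variables do not carry over. Pictures are saved under pics/ and viewed, about 8 in all and at most 12, crops included, and the job is handed in when it is done.

```bash
mkdir -p pics; cat > h.py <<'E'
import numpy as np, cv2
from cell import *
from scipy.spatial.transform import Rotation as R
def cloud(name):
    s=observe(); p,d=read_camera(name); c=get_calibration(name)
    f=200/np.tan(np.radians(c["vertical_fov"])/2)
    v,u=np.mgrid[:400,:640].astype(float); x=(u-c["cx"])/f; y=(v-c["cy"])/f
    if name=="wrist":
        r=np.hypot(x,y)+1e-9; k=np.tan(np.minimum(r,1.5))/r; x,y=x*k,y*k
        T=np.eye(4);T[:3,:3]=R.from_euler('xyz',s["tool_rot"]).as_matrix();T[:3,3]=s["tool_pos"]; T=T@c["T_tool_cam"]
    else: T=np.array(c["pose"])
    P=np.stack([x*d,y*d,d],-1)@T[:3,:3].T+T[:3,3]; P[d==0]=np.nan
    return p,P
def save(n,p): cv2.imwrite(f"pics/{n}.png",p[...,::-1])
E
python3 - <<'E'
from h import *
for n in("top","side"):
    p,P=cloud(n); save(n,p); np.save(n,P)
s=observe(); print(tip_reach,s["tool_pos"],s["tool_rot"],s["time"],s["opening"])
E
```

```text
0.025 [0.11688434 0.51149983 0.25113016] [-1.71066489  1.56946707 -1.93544305] 0.1 0.09168693341872153
```

View pics/top.png

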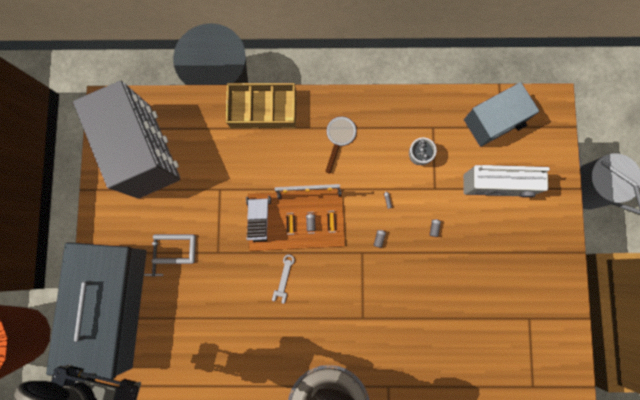

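View pics/side.png

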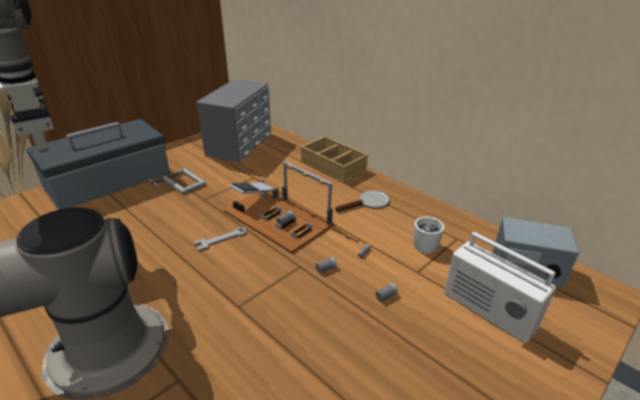

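The top view shows cell_0 at about (311,222), with empty grooves at (291,222) and (332,222). The loose cells are at (381,239) and (436,228), the thin cell at (388,200) and the pedal pad at (258,230).

```bash
python3 - <<'E'
from h import *
P=np.load("top.npy"); p=cv2.imread("pics/top.png")
for n,(u,v) in dict(c1=(381,239),c2=(436,228),thin=(388,200),c0=(311,222),a=(291,222),b=(332,222),pad=(258,233),base=(300,240)).items():
    w=P[v-14:v+15,u-14:u+15].reshape(-1,3); m=(w[:,2]>.008)
    print(n,P[v,u].round(4), end=' ')
    if n in("c1","c2","thin"):
        q=w[m]; c=(q.min(0)+q.max(0))/2; U,S,V=np.linalg.svd(q[:,:2]-q[:,:2].mean(0),full_matrices=False)
        print(m.sum(),q.mean(0).round(4),c.round(4),'yaw',np.degrees(np.arctan2(V[0,1],V[0,0])).round(1),np.ptp((q[:,:2]-q[:,:2].mean(0))@V.T,axis=0))
    print()
# base outline
z=P[...,2]; m=(abs(z-.010)<.004)&(np.indices(z.shape)[1]>245)&(np.indices(z.shape)[1]<348)&(np.indices(z.shape)[0]>185)&(np.indices(z.shape)[0]<252)
r=cv2.minAreaRect(P[m][:,:2].astype(np.float32)); print(r)
im=np.hstack([cv2.resize(p[180:260,235:355],None,fx=4,fy=4,interpolation=cv2.INTER_CUBIC),cv2.resize(p[190:260,365:450],(320,320),interpolation=cv2.INTER_CUBIC)[:, :]])
cv2.imwrite("pics/crop.png",im)
E
```

```text
c1 [ 0.4724 -0.1532  0.0251] 155 [ 0.4746 -0.1471  0.0231] [ 0.4735 -0.1443  0.0212] yaw 167.7 [0.07439909 0.05092929]

c2 [ 0.504  -0.3125  0.0255] 163 [ 0.5059 -0.3084  0.023 ] [ 0.5041 -0.3144  0.0215] yaw 163.1 [0.08415737 0.08055395]

thin [ 0.587  -0.1759  0.0183] 78 [ 0.5878 -0.1742  0.0136] [ 0.584  -0.1725  0.014 ] yaw -170.4 [0.06245597 0.05070395]

c0 [0.52   0.0483 0.0444] 
a [0.5228 0.1083 0.0156] 
b [ 0.5234 -0.0116  0.0078] 
pad [0.4856 0.1933 0.0847] 
base [0.4704 0.0818 0.0123] 
((0.5347083806991577, 0.09284211695194244), (0.2971965968608856, 0.19273729622364044), 89.83790588378906)
```

View pics/crop.png

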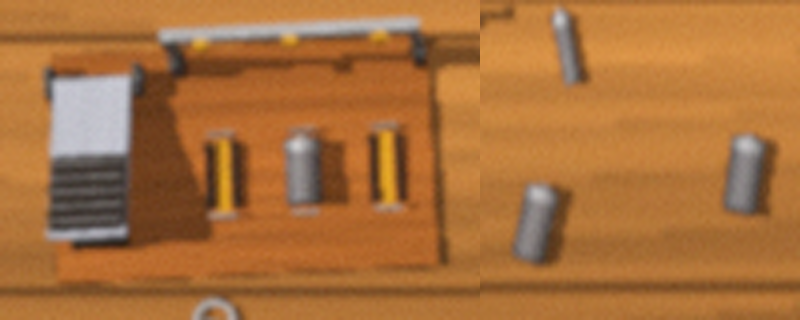

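```bash
cat >> h.py <<'E'
def plan(pos,jaw):
    """units to bring TCP to pos (world), jaw axis at angle jaw (deg, mod 180), tool down"""
    s=observe(); M=R.from_euler('xyz',s["tool_rot"]).as_matrix()
    d=M.T@(np.array(pos)-s["tool_pos"])/.04
    a=np.degrees(np.arctan2(M[1,1],M[0,1])); e=(jaw-a+90)%180-90
    # roll + about tool x (down) turns yaw negative
    print("t",round(s["time"],2),"pos",np.round(s["tool_pos"],4),"jaw",round(a,1),"q6",round(s["qpos"][5],2),"F",np.round(s["contact_force"],1),"open",round(s["opening"],4),"down",M[:,0].round(3))
    print("tx,ty,tz",d.round(3),"roll",round(-e/10,2))
E
python3 - <<'E'
from h import *
plan([.46,.13,.25],90)
plan([.47,-.10,.25],90)
E
```

```text
t 0.1 pos [0.1169 0.5115 0.2511] jaw 77.1 q6 -0.15 F [ 0.1  0.3 -0.2] open 0.0917 down [-0.    -0.001 -1.   ]
tx,ty,tz [ 0.036 -7.386 10.488] roll -1.29
t 0.1 pos [0.1169 0.5115 0.2511] jaw 77.1 q6 -0.15 F [ 0.1  0.3 -0.2] open 0.0917 down [-0.    -0.001 -1.   ]
tx,ty,tz [  0.043 -12.935  12.013] roll -1.29
```

```bash
python3 -m crank '[{"fingers":1,"tx":0,"ty":-7.39,"tz":10.49,"roll":-1.3},{"fingers":1,"tx":0,"ty":-7.39,"tz":10.49,"roll":-1.3},{"fingers":1,"tx":0,"ty":-7.39,"tz":10.49,"roll":-1.3},{"fingers":1,"tx":0,"ty":-7.39,"tz":10.49,"roll":-1.3},{"fingers":1,"tx":0,"ty":-7.39,"tz":10.49,"roll":-1.3},{"fingers":1,"tx":0,"ty":-7.39,"tz":10.49,"roll":-1.3},{"fingers":1,"tx":0,"ty":-7.39,"tz":10.49,"roll":-1.3},{"fingers":1,"tx":0,"ty":-7.39,"tz":10.49,"roll":-1.3}]' 20
python3 - <<'E'
from h import *
p,P=cloud("wrist"); save("w1",p); np.save("w1",P)
plan([.47,-.15,.15],75)
E
```

```text
time: 1.1
tool_pos: [0.4487, 0.1422, 0.2516]
tool_rot: [1.834, 1.571, 1.836]
contact_force: [0.9, 1.2, 0.6]
opening: 0.0914
t 1.15 pos [0.4534 0.137  0.2515] jaw 89.9 q6 -1.43 F [ 5.9 -5.6  0.4] open 0.0917 down [ 0.003 -0.003 -1.   ]
tx,ty,tz [ 2.562 -7.165  0.419] roll 1.49
```

View pics/w1.png

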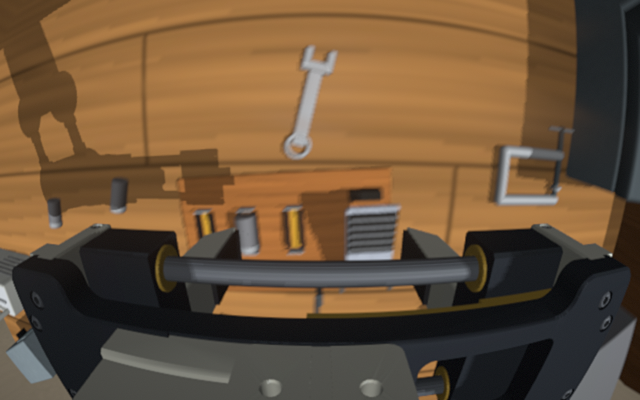

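The wrist view shows the strips at (204,228) and (293,228), cell_0 at (247,230) and the near cradle corners at (180,180) and (392,170). The loose cells are at (119,195) and (55,212).

```bash
python3 - <<'E'
from h import *
def ray(P,pt,z):  # scale image-based points to plane z, via camera centre
    pass
def ana(name,img,P,rois_y,rois_c):
    p=cv2.imread(img); hsv=cv2.cvtColor(p,cv2.COLOR_BGR2HSV)
    for (u0,u1,v0,v1) in rois_y:
        h=hsv[v0:v1,u0:u1].astype(int); q=P[v0:v1,u0:u1]
        m=(h[...,0]>18)&(h[...,0]<32)&(h[...,1]>150)&(h[...,2]>150)
        w=q[m]; w=w[np.isfinite(w[:,0])]
        U,S,V=np.linalg.svd(w[:,:2]-w[:,:2].mean(0),full_matrices=False)
        print(name,"strip",m.sum(),w.mean(0).round(4),w.min(0).round(4),w.max(0).round(4),np.degrees(np.arctan(V[0,1]/V[0,0])).round(1))
    for (u0,u1,v0,v1,zm) in rois_c:
        w=P[v0:v1,u0:u1].reshape(-1,3); w=w[w[:,2]>zm]
        (cx,cy),(a,b),t=cv2.minAreaRect(w[:,:2].astype(np.float32))
        U,S,V=np.linalg.svd(w[:,:2]-w[:,:2].mean(0),full_matrices=False)
        print(name,"cell",len(w),w.mean(0).round(4),"rect",round(cx,4),round(cy,4),round(a,3),round(b,3),round(t,1),"pca",np.degrees(np.arctan(V[0,1]/V[0,0])).round(1))
ana("top","pics/top.png",np.load("top.npy"),[(284,298,208,238),(325,340,208,238)],[(370,392,226,252,.018),(426,446,215,241,.018),(304,318,210,234,.034),(380,396,188,210,.010)])
ana("wr","pics/w1.png",np.load("w1.npy"),[(195,217,205,262),(282,304,205,255)],[(105,135,172,220,.015),(40,70,190,232,.015),(232,262,205,258,.034)])
W=np.load("w1.npy")
for u,v in((182,183),(390,174),(388,215),(350,215),(370,230)): print(u,v,W[v,u].round(4))
T=np.load("top.npy")
for u,v in((280,190),(340,187),(310,188),(257,203),(257,220),(257,232),(258,238),(258,241)): print(u,v,T[v,u].round(4))
E
```

```text
top strip 33 [0.5187 0.11   0.012 ] [0.4967 0.1055 0.0061] [0.541  0.1121 0.0181] 0.8
top strip 45 [ 0.5256 -0.009   0.0124] [ 0.4995 -0.0117  0.0036] [ 0.5495 -0.0057  0.0194] 2.5
top cell 137 [ 0.4749 -0.1473  0.0245] rect 0.4751 -0.1475 0.025 0.046 73.9 pca -17.8
top cell 138 [ 0.5063 -0.3078  0.0248] rect 0.5072 -0.3088 0.025 0.05 79.6 pca -11.4
top cell 141 [0.5206 0.0513 0.0404] rect 0.522 0.0516 0.05 0.023 0.4 pca 0.8
top cell 59 [ 0.5887 -0.1739  0.015 ] rect 0.5888 -0.1739 0.046 0.013 9.9 pca 11.4
wr strip 106 [ 0.5155 -0.0135  0.0105] [ 0.5021 -0.0174  0.0084] [ 0.5288 -0.0087  0.0132] 3.5
wr strip 224 [0.5207 0.1074 0.0107] [0.4956 0.1032 0.0085] [0.5458 0.1134 0.017 ] 2.9
wr cell 455 [ 0.4711 -0.1447  0.0224] rect 0.4718 -0.1475 0.024 0.047 75.4 pca -13.6
wr cell 277 [ 0.502  -0.3052  0.0218] rect 0.503 -0.3071 0.025 0.048 85.0 pca -7.4
wr cell 892 [0.4955 0.0643 0.0936] rect 0.4861 0.063 0.038 0.116 68.4 pca -28.7
182 183 [ 0.4585 -0.0421  0.0099]
390 174 [0.4476 0.2285 0.0095]
388 215 [0.4768 0.2118 0.0836]
350 215 [0.478  0.1723 0.0796]
370 230 [0.4961 0.1948 0.0763]
280 190 [ 0.6204  0.1439 -0.0008]
340 187 [ 0.6281 -0.0354  0.0054]
310 188 [0.6036 0.0467 0.1351]
257 203 [0.5746 0.2038 0.0484]
257 220 [0.5239 0.2002 0.0645]
257 232 [0.4883 0.1961 0.0852]
258 238 [0.4722 0.1944 0.0765]
258 241 [0.4665 0.2016 0.0306]
```

```bash
python3 - <<'E'
from h import *
plan([.56,-.21,.20],90)
E
```

```text
t 1.15 pos [0.4534 0.137  0.2515] jaw 89.9 q6 -1.43 F [ 5.9 -5.6  0.4] open 0.0917 down [ 0.003 -0.003 -1.   ]
tx,ty,tz [ 1.325 -8.665  2.676] roll -0.01
```

```bash
python3 -m crank '[{"fingers":1,"tx":0,"ty":-8.5,"tz":2.5,"roll":0},{"fingers":1,"tx":0,"ty":-8.5,"tz":2.5,"roll":0},{"fingers":1,"tx":0,"ty":-8.5,"tz":2.5,"roll":0},{"fingers":1,"tx":0,"ty":-8.5,"tz":2.5,"roll":0},{"fingers":1,"tx":1.3,"ty":-8.5,"tz":2.5,"roll":0},{"fingers":1,"tx":1.3,"ty":-8.5,"tz":2.5,"roll":0},{"fingers":1,"tx":1.3,"ty":-8.5,"tz":2.5,"roll":0},{"fingers":1,"tx":1.3,"ty":-8.5,"tz":2.5,"roll":0}]'
python3 - <<'E'
from h import *
p,P=cloud("wrist"); np.save("w2",P); save("w2",p)
plan([.476,-.1485,.12],75)
u,v=np.meshgrid(range(640),range(400))
m=(P[...,2]>.015)&(P[...,2]<.032)&(P[...,0]<.56)&(P[...,0]>.4)&(P[...,1]<-.1)
n,l,st,c=cv2.connectedComponentsWithStats(m.astype(np.uint8))
for i in range(1,n):
    if st[i,4]<150: continue
    w=P[l==i]; r=cv2.minAreaRect(w[:,:2].astype(np.float32)); print(c[i].round(),st[i,4],w.mean(0).round(4),np.round(r[0],4),np.round(r[1],3),round(r[2],1))
E
```

```text
time: 2.15
tool_pos: [0.5482, -0.195, 0.1996]
tool_rot: [2.218, 1.57, 2.22]
contact_force: [0.5, -0.0, 0.8]
opening: 0.0919
t 2.2 pos [ 0.5484 -0.1947  0.2002] jaw 90.2 q6 -2.05 F [ 0.4 -0.3 -0.1] open 0.0914 down [ 0.  0. -1.]
tx,ty,tz [ 2.005  1.158 -1.807] roll 1.52
[366. 112.] 1154 [ 0.472  -0.1502  0.0228] [ 0.4733 -0.1495] [0.026 0.051] 75.0
[212. 144.] 995 [ 0.5024 -0.3085  0.0227] [ 0.5037 -0.3106] [0.026 0.05 ] 79.6
```

View pics/w2.png

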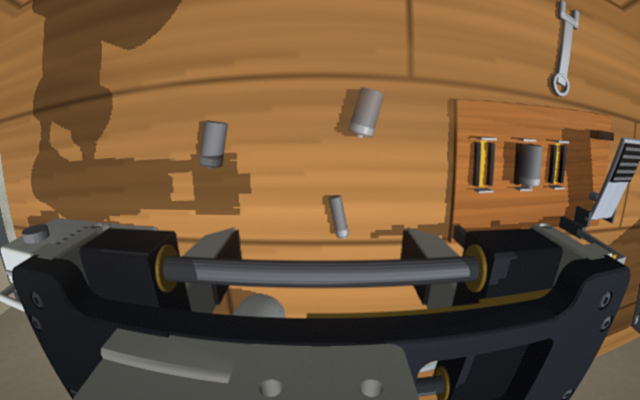

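The wrist view shows c1 at (366,112) and c2 at (212,144), with both nub ends towards world +x (image bottom). The thin cell is at (338,216), and the measured lengths of 50–51 mm match the battery.

```bash
python3 -m crank '[{"fingers":1,"tx":1.5,"ty":1.1,"tz":-1.76,"roll":1.0},{"fingers":1,"tx":2,"ty":1.1,"tz":-1.76,"roll":1.52},{"fingers":0.3,"tx":2.5,"ty":1.1,"tz":-1.76,"roll":1.52},{"fingers":0.3,"tx":3.5,"ty":1.1,"tz":-1.76,"roll":1.52},{"fingers":0.3,"tx":4.2,"ty":1.1,"tz":-1.76,"roll":1.52},{"fingers":0.3,"tx":4.2,"ty":1.1,"tz":-1.76,"roll":1.52},{"fingers":0.3,"tx":4.2,"ty":1.1,"tz":-1.76,"roll":1.52},{"fingers":-0.6,"tx":4.2,"ty":1.1,"tz":-1.76,"roll":1.52}]' 20
python3 - <<'E'
from h import *
plan([.478,-.1508,.032],75)
P=np.load("w2.npy"); hsv=cv2.cvtColor(cv2.imread("pics/w2.png"),cv2.COLOR_BGR2HSV).astype(int)
for u0,u1 in((472,496),(545,568)):
    h=hsv[130:200,u0:u1]; m=(h[...,0]>18)&(h[...,0]<32)&(h[...,1]>150)&(h[...,2]>120); w=P[130:200,u0:u1][m]
    print(m.sum(),w.mean(0).round(4),cv2.minAreaRect(w[:,:2].astype(np.float32)))
E
```

```text
time: 3.2
tool_pos: [0.4789, -0.152, 0.0333]
tool_rot: [-0.155, 1.568, -0.417]
contact_force: [-0.1, 0.1, -0.5]
opening: 0.0533
t 3.2 pos [ 0.4789 -0.152   0.0333] jaw 75.0 q6 -1.77 F [-0.1  0.1 -0.5] open 0.0533 down [ 0.003 -0.001 -1.   ]
tx,ty,tz [ 0.032  0.024 -0.029] roll -0.0
254 [ 0.5218 -0.0089  0.0109] ((0.5221351385116577, -0.009982527233660221), (0.05442487820982933, 0.013864239677786827), 1.3796017169952393)
107 [0.5151 0.1122 0.0109] ((0.5161488056182861, 0.10995747894048691), (0.05326078087091446, 0.013452068902552128), 2.046923875808716)
```

```bash
python3 -m crank '[{"fingers":-0.8,"tx":0,"ty":0,"tz":0,"roll":0},{"fingers":-0.8,"tx":0,"ty":0,"tz":0,"roll":0},{"fingers":-0.8,"tx":0,"ty":0,"tz":0,"roll":0},{"fingers":-0.8,"tx":0,"ty":0,"tz":0,"roll":0},{"fingers":-0.8,"tx":-0.6,"ty":0,"tz":0,"roll":0},{"fingers":-0.8,"tx":-1.5,"ty":0,"tz":0,"roll":0},{"fingers":-0.8,"tx":-2.2,"ty":0,"tz":0,"roll":0},{"fingers":-0.8,"tx":-2.2,"ty":0,"tz":0,"roll":0}]' 20
python3 - <<'E'
from h import *
# cell centre was 5 mm behind TCP along its axis; groove b, yaw 2.5
y=np.radians(2.5); o=.0045*np.array([np.cos(y),np.sin(y)])
plan([.523+o[0],-.010+o[1],.12],92.5); plan([.523+o[0],-.010+o[1],.0485],92.5)
E
```

```text
time: 4.2
tool_pos: [0.479, -0.1524, 0.1214]
tool_rot: [-0.178, 1.567, -0.441]
contact_force: [-0.6, -0.6, -1.2]
opening: 0.0252
t 4.2 pos [ 0.479  -0.1524  0.1214] jaw 74.9 q6 -1.77 F [-0.6 -0.6 -1.2] open 0.0252 down [ 0.004 -0.002 -1.   ]
tx,ty,tz [0.033 3.759 0.244] roll -1.76
t 4.2 pos [ 0.479  -0.1524  0.1214] jaw 74.9 q6 -1.77 F [-0.6 -0.6 -1.2] open 0.0252 down [ 0.004 -0.002 -1.   ]
tx,ty,tz [1.821 3.76  0.236] roll -1.76
```

```bash
python3 -m crank '[{"fingers":-0.8,"tx":0,"ty":1.4,"tz":0.1,"roll":-0.9},{"fingers":-0.8,"tx":0,"ty":2.8,"tz":0.26,"roll":-1.76},{"fingers":-0.8,"tx":0,"ty":3.76,"tz":0.26,"roll":-1.76},{"fingers":-0.8,"tx":0.3,"ty":3.76,"tz":0.26,"roll":-1.76},{"fingers":-0.8,"tx":0.8,"ty":3.76,"tz":0.26,"roll":-1.76},{"fingers":-0.8,"tx":1.2,"ty":3.76,"tz":0.26,"roll":-1.76},{"fingers":-0.8,"tx":1.2,"ty":3.76,"tz":0.26,"roll":-1.76},{"fingers":-0.8,"tx":1.2,"ty":3.76,"tz":0.26,"roll":-1.76}]'
python3 - <<'E'
from h import *
p,P=cloud("wrist"); save("w3",p)
plan([.523+.0055,-.0098,.0500],92.5)
p,P=cloud("side"); save("s3",cv2.resize(p[140:280,200:400],None,fx=4,fy=4,interpolation=cv2.INTER_CUBIC))
E
```

```text
time: 5.2
tool_pos: [0.5272, -0.0099, 0.0718]
tool_rot: [0.044, 1.571, 0.087]
contact_force: [1.3, 0.3, 1.0]
opening: 0.0256
t 5.25 pos [ 0.5274 -0.0099  0.0721] jaw 92.5 q6 -1.78 F [ 0.9  0.4 -0.7] open 0.0253 down [ 0.001 -0.    -1.   ]
tx,ty,tz [0.554 0.    0.026] roll -0.0
```

View pics/w3.png

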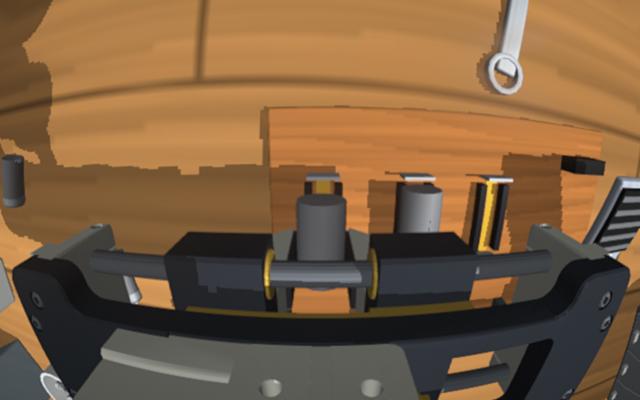

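The held cell at (322,225) is lined up with the strip at (323,187), and its back end lies just inside the near end plate. I'll check the gap numerically.

```bash
python3 - <<'E'
from h import *
p,P=cloud("wrist"); np.save("w3",P)
for u in (313,322,331): print([ (v,*P[v,u].round(3)) for v in range(170,212,3)])
print([ (v,*P[v,420].round(3)) for v in range(170,206,3)])
print("cell y", [(u,*P[215,u].round(3)) for u in (296,300,310,322,334,344,348)])
print("strip y", [(u,*P[187,u].round(3)) for u in range(304,344,3)])
E
```

```text
[(170, np.float64(0.49), np.float64(-0.017), np.float64(0.01)), (173, np.float64(0.491), np.float64(-0.017), np.float64(0.015)), (176, np.float64(0.492), np.float64(-0.016), np.float64(0.022)), (179, np.float64(0.496), np.float64(-0.017), np.float64(0.01)), (182, np.float64(0.498), np.float64(-0.016), np.float64(0.009)), (185, np.float64(0.5), np.float64(-0.016), np.float64(0.01)), (188, np.float64(0.502), np.float64(-0.016), np.float64(0.01)), (191, np.float64(0.504), np.float64(-0.016), np.float64(0.011)), (194, np.float64(0.497), np.float64(-0.016), np.float64(0.043)), (197, np.float64(0.497), np.float64(-0.016), np.float64(0.052)), (200, np.float64(0.497), np.float64(-0.015), np.float64(0.056)), (203, np.float64(0.497), np.float64(-0.015), np.float64(0.062)), (206, np.float64(0.498), np.float64(-0.015), np.float64(0.065)), (209, np.float64(0.499), np.float64(-0.015), np.float64(0.066))]
[(170, np.float64(0.49), np.float64(-0.011), np.float64(0.01)), (173, np.float64(0.491), np.float64(-0.011), np.float64(0.014)), (176, np.float64(0.491), np.float64(-0.011), np.float64(0.023)), (1
[... 3042 characters left out ...]
loat64(0.501), np.float64(-0.016), np.float64(0.01)), (316, np.float64(0.501), np.float64(-0.014), np.float64(0.011)), (319, np.float64(0.501), np.float64(-0.012), np.float64(0.011)), (322, np.float64(0.501), np.float64(-0.011), np.float64(0.011)), (325, np.float64(0.501), np.float64(-0.009), np.float64(0.012)), (328, np.float64(0.501), np.float64(-0.007), np.float64(0.011)), (331, np.float64(0.501), np.float64(-0.005), np.float64(0.009)), (334, np.float64(0.501), np.float64(-0.003), np.float64(0.011)), (337, np.float64(0.499), np.float64(-0.001), np.float64(0.016)), (340, np.float64(0.499), np.float64(0.001), np.float64(0.018)), (343, np.float64(0.501), np.float64(0.003), np.float64(0.01))]
```

```bash
python3 -m crank '[{"fingers":-0.8,"tx":0.3,"ty":0.02,"tz":0,"roll":0},{"fingers":-0.8,"tx":0.5,"ty":0.02,"tz":0,"roll":0},{"fingers":-0.8,"tx":0.57,"ty":0.02,"tz":0,"roll":0},{"fingers":-0.8,"tx":0.57,"ty":0.02,"tz":0,"roll":0},{"fingers":-0.8,"tx":0.57,"ty":0.02,"tz":0,"roll":0},{"fingers":-0.1,"tx":0.57,"ty":0.02,"tz":0,"roll":0},{"fingers":-0.1,"tx":0.57,"ty":0.02,"tz":0,"roll":0},{"fingers":-0.1,"tx":0.57,"ty":0.02,"tz":0,"roll":0}]'
python3 - <<'E'
from h import *
plan([.5037+.0054,-.3106-.001,.12],80)
E
```

```text
time: 6.35
tool_pos: [0.5272, -0.0086, 0.0491]
tool_rot: [0.078, 1.57, 0.122]
contact_force: [-0.8, -0.0, 0.4]
opening: 0.0412
t 6.35 pos [ 0.5272 -0.0086  0.0491] jaw 92.5 q6 -1.78 F [-0.8 -0.   0.4] open 0.0412 down [ 0.  0. -1.]
tx,ty,tz [-1.774 -7.548 -0.783] roll 1.25
```

```bash
python3 -m crank '[{"fingers":-0.1,"tx":-1.0,"ty":0,"tz":0,"roll":0},{"fingers":-0.1,"tx":-2.0,"ty":0,"tz":0,"roll":0},{"fingers":0.4,"tx":-2.0,"ty":-1.5,"tz":-0.2,"roll":0.6},{"fingers":0.4,"tx":-2.0,"ty":-3.0,"tz":-0.4,"roll":1.25},{"fingers":0.4,"tx":-2.0,"ty":-4.5,"tz":-0.6,"roll":1.25},{"fingers":0.4,"tx":-2.0,"ty":-6.0,"tz":-0.78,"roll":1.25},{"fingers":0.4,"tx":-2,"ty":-7.55,"tz":-0.78,"roll":1.25},{"fingers":0.4,"tx":-1.6,"ty":-7.55,"tz":-0.78,"roll":1.25}]'
python3 - <<'E'
from h import *
p,P=cloud("wrist"); np.save("w4",P); save("w4",p)
plan([.5037+.0054,-.3106-.001,.033],80)
m=(P[...,2]>.012)&(P[...,2]<.032)&(P[...,0]<.56)&(P[...,0]>.4)&(P[...,1]<-.2)
w=P[m]; print(len(w),w[:,:2].min(0),w[:,:2].max(0))
E
```

```text
time: 7.35
tool_pos: [0.5094, -0.3167, 0.1136]
tool_rot: [-0.625, 1.566, -0.804]
contact_force: [-0.3, -0.5, -1.4]
opening: 0.0646
t 7.4 pos [ 0.5079 -0.3129  0.1103] jaw 79.8 q6 -2.07 F [-0.6  1.  -2. ] open 0.0638 down [-0.002  0.002 -1.   ]
tx,ty,tz [1.932 0.035 0.027] roll -0.02
2055 [ 0.47698337 -0.32778306] [ 0.52747925 -0.29469832]
```

```bash
python3 -m crank '[{"fingers":0.3,"tx":0.8,"ty":0,"tz":0,"roll":0},{"fingers":0.3,"tx":1.6,"ty":0,"tz":0,"roll":0},{"fingers":0.3,"tx":1.95,"ty":0,"tz":0,"roll":0},{"fingers":0.3,"tx":1.95,"ty":0,"tz":0,"roll":0},{"fingers":-0.8,"tx":1.95,"ty":0,"tz":0,"roll":0},{"fingers":-0.8,"tx":1.95,"ty":0,"tz":0,"roll":0},{"fingers":-0.8,"tx":1.95,"ty":0,"tz":0,"roll":0},{"fingers":-0.8,"tx":1.95,"ty":0,"tz":0,"roll":0}]' 20
python3 - <<'E'
from h import *
plan([.518+.005,.109,.13],92.5)
E
```

```text
time: 8.4
tool_pos: [0.5093, -0.3118, 0.0353]
tool_rot: [-0.267, 1.57, -0.442]
contact_force: [-0.3, 0.1, 2.1]
opening: 0.0252
t 8.4 pos [ 0.5093 -0.3118  0.0353] jaw 80.0 q6 -2.07 F [-0.3  0.1  2.1] open 0.0252 down [ 0.001 -0.    -1.   ]
tx,ty,tz [-2.371 10.42  -1.485] roll -1.25
```

```bash
python3 -m crank '[{"fingers":-0.8,"tx":-1.0,"ty":0,"tz":0,"roll":0},{"fingers":-0.8,"tx":-2.3,"ty":0.4,"tz":0,"roll":0},{"fingers":-0.8,"tx":-2.4,"ty":1.9,"tz":-0.3,"roll":-0.6},{"fingers":-0.8,"tx":-2.4,"ty":3.4,"tz":-0.5,"roll":-1.25},{"fingers":-0.8,"tx":-2.4,"ty":4.9,"tz":-0.7,"roll":-1.25},{"fingers":-0.8,"tx":-2.4,"ty":6.4,"tz":-0.9,"roll":-1.25},{"fingers":-0.8,"tx":-2.4,"ty":7.9,"tz":-1.1,"roll":-1.25},{"fingers":-0.8,"tx":-2.4,"ty":9.0,"tz":-1.3,"roll":-1.25}]'
python3 - <<'E'
from h import *
plan([.518+.0055,.109,.075],92.5)
E
```

```text
time: 9.4
tool_pos: [0.5201, 0.0543, 0.1311]
tool_rot: [0.611, 1.57, 0.656]
contact_force: [1.0, -0.1, 0.4]
opening: 0.0252
t 9.4 pos [0.5201 0.0543 0.1311] jaw 92.6 q6 -1.66 F [ 1.  -0.1  0.4] open 0.0252 down [ 0.  0. -1.]
tx,ty,tz [1.403 1.363 0.146] roll 0.01
```

```bash
python3 -m crank '[{"fingers":-0.8,"tx":0,"ty":1.36,"tz":0.15,"roll":0},{"fingers":-0.8,"tx":0.3,"ty":1.36,"tz":0.15,"roll":0},{"fingers":-0.8,"tx":0.8,"ty":1.36,"tz":0.15,"roll":0},{"fingers":-0.8,"tx":1.3,"ty":1.36,"tz":0.15,"roll":0},{"fingers":-0.8,"tx":1.4,"ty":1.36,"tz":0.15,"roll":0},{"fingers":-0.8,"tx":1.4,"ty":1.36,"tz":0.15,"roll":0},{"fingers":-0.8,"tx":1.4,"ty":1.36,"tz":0.15,"roll":0},{"fingers":-0.8,"tx":1.4,"ty":1.36,"tz":0.15,"roll":0}]'
python3 - <<'E'
from h import *
p,P=cloud("wrist"); np.save("w5",P); save("w5",p)
plan([.518+.0055,.109,.0515],92.5)
for v in range(170,206,3): print(v,P[v,322].round(4))
print("cell y", [(u,P[214,u].round(3).tolist()) for u in (300,310,322,334,344)])
print("rail", [(u,P[186,u].round(3).tolist()) for u in range(304,346,3)])
print("pedal max z near body",np.nanmax(P[150:260,400:600][P[150:260,400:600][...,1]>.165][:,2]))
E
```

```text
time: 10.4
tool_pos: [0.5243, 0.1064, 0.0756]
tool_rot: [0.071, 1.57, 0.115]
contact_force: [-0.4, 0.5, -0.6]
opening: 0.0254
t 10.45 pos [0.5242 0.1065 0.0755] jaw 92.5 q6 -1.56 F [ 0.5 -0.1 -0.7] open 0.0252 down [ 0.001  0.    -1.   ]
tx,ty,tz [ 0.599  0.064 -0.016] roll 0.0
170 [0.4859 0.105  0.0189]
173 [0.4869 0.1051 0.0233]
176 [0.4912 0.1053 0.0113]
179 [0.4934 0.1054 0.0103]
182 [0.4951 0.1055 0.0115]
185 [0.4971 0.1056 0.0118]
188 [0.4992 0.1057 0.0114]
191 [0.5014 0.1058 0.0104]
194 [0.4942 0.1053 0.046 ]
197 [0.494  0.1052 0.0527]
200 [0.494  0.1052 0.0587]
203 [0.4934 0.1052 0.0658]
cell y [(300, [0.502, 0.094, 0.06]), (310, [0.5, 0.1, 0.064]), (322, [0.499, 0.105, 0.065]), (334, [0.5, 0.111, 0.062]), (344, [0.501, 0.117, 0.058])]
rail [(304, [0.499, 0.094, 0.01]), (307, [0.499, 0.096, 0.01]), (310, [0.497, 0.098, 0.018]), (313, [0.497, 0.1, 0.018]), (316, [0.496, 0.102, 0.018]), (319, [0.498, 0.104, 0.01]), (322, [0.498, 0.106, 0.01]), (325, [0.498, 0.108, 0.011]), (328, [0.498, 0.11, 0.011]), (331, [0.497, 0.111, 0.012]), (334, [0.498, 0.113, 0.011]), (337, [0.498, 0.116, 0.009]), (340, [0.496, 0.117, 0.015]), (343, [0.496, 0.119, 0.017])]
pedal max z near body 0.15156693638658883
```

View pics/w5.png

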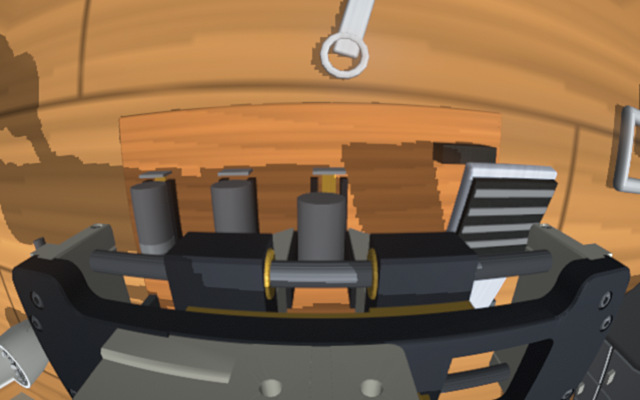

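Both placed cells and the held cell show, the held one at (322,225). The pedal is to the right at (515,200). It needs +3 mm in y and −1 mm in x before lowering.

```bash
python3 -m crank '[{"fingers":-0.8,"tx":0,"ty":0.085,"tz":-0.02,"roll":0},{"fingers":-0.8,"tx":0.3,"ty":0.085,"tz":-0.02,"roll":0},{"fingers":-0.8,"tx":0.5,"ty":0.085,"tz":-0.02,"roll":0},{"fingers":-0.8,"tx":0.6,"ty":0.085,"tz":-0.02,"roll":0},{"fingers":-0.8,"tx":0.6,"ty":0.085,"tz":-0.02,"roll":0},{"fingers":-0.8,"tx":0.6,"ty":0.085,"tz":-0.02,"roll":0},{"fingers":-0.1,"tx":0.6,"ty":0.085,"tz":-0.02,"roll":0},{"fingers":-0.1,"tx":0.6,"ty":0.085,"tz":-0.02,"roll":0}]'
python3 - <<'E'
from h import *
plan([.4833,.197,.16],2.5)
E
```

```text
time: 11.45
tool_pos: [0.523, 0.1098, 0.0506]
tool_rot: [-3.093, 1.571, -3.049]
contact_force: [-0.5, 0.3, 0.1]
opening: 0.0397
t 11.45 pos [0.523  0.1098 0.0506] jaw 92.5 q6 -1.55 F [-0.5  0.3  0.1] open 0.0397 down [-0. -0. -1.]
tx,ty,tz [-2.734  2.222 -0.896] roll -9.0
```

```bash
python3 -m crank '[{"fingers":-0.1,"tx":0,"ty":0,"tz":0,"roll":0},{"fingers":-0.1,"tx":-1.2,"ty":0,"tz":0,"roll":0},{"fingers":-0.1,"tx":-2.5,"ty":0,"tz":0,"roll":0},{"fingers":-0.1,"tx":-2.9,"ty":0.8,"tz":-0.2,"roll":1.0},{"fingers":-1,"tx":-2.9,"ty":1.6,"tz":-0.4,"roll":2.0},{"fingers":-1,"tx":-2.9,"ty":2.38,"tz":-0.55,"roll":3.0},{"fingers":-1,"tx":-2.9,"ty":2.38,"tz":-0.55,"roll":4.0},{"fingers":-1,"tx":-2.9,"ty":2.38,"tz":-0.55,"roll":5.0}]'
python3 - <<'E'
from h import *
plan([.497,.204,.12],2.5)
E
```

```text
time: 12.45
tool_pos: [0.4966, 0.2044, 0.1668]
tool_rot: [-2.09, 1.571, -2.923]
contact_force: [-0.0, -0.1, 0.2]
opening: 0.0059
t 12.45 pos [0.4966 0.2044 0.1668] jaw 42.2 q6 -0.49 F [-0.  -0.1  0.2] open 0.0059 down [-0. -0. -1.]
tx,ty,tz [1.169 0.    0.015] roll 3.97
```

```bash
python3 -m crank '[{"fingers":-1,"tx":0,"ty":0,"tz":0,"roll":1.0},{"fingers":-1,"tx":0,"ty":0,"tz":0,"roll":2.0},{"fingers":-1,"tx":0,"ty":0,"tz":0,"roll":3.0},{"fingers":-1,"tx":0,"ty":0,"tz":0,"roll":3.97},{"fingers":-1,"tx":0.4,"ty":0,"tz":0,"roll":3.97},{"fingers":-1,"tx":0.9,"ty":0,"tz":0,"roll":3.97},{"fingers":-1,"tx":1.17,"ty":0,"tz":0,"roll":3.97},{"fingers":-1,"tx":1.17,"ty":0,"tz":0,"roll":3.97}]'
python3 - <<'E'
from h import *
plan([.497,.204,.072],2.5)
a,P=cloud("side"); t,T=cloud("top")
save("s6",np.vstack([cv2.resize(x,(640,300),interpolation=cv2.INTER_CUBIC) for x in (a[145:265,200:456],t[175:265,230:422])]))
for u0,u1 in((284,298),(304,318),(325,340)):
    w=T[208:240,u0:u1].reshape(-1,3); w=w[(w[:,2]>.034)&(w[:,2]<.05)]
    print(len(w),w.mean(0).round(4) if len(w) else '',np.ptp(w,axis=0).round(3) if len(w) else '')
E
```

```text
time: 13.45
tool_pos: [0.4965, 0.2038, 0.1195]
tool_rot: [-1.379, 1.569, -2.9]
contact_force: [0.2, -0.5, -0.3]
opening: 0.0005
t 13.45 pos [0.4965 0.2038 0.1195] jaw 2.8 q6 0.2 F [ 0.2 -0.5 -0.3] open 0.0005 down [-0.001 -0.    -1.   ]
tx,ty,tz [ 1.187  0.014 -0.004] roll 0.03
131 [0.5193 0.1111 0.0407] [0.049 0.026 0.015]
138 [0.5213 0.0514 0.0405] [0.05  0.024 0.015]
136 [ 0.5236 -0.008   0.0405] [0.047 0.026 0.014]
```

View pics/s6.png

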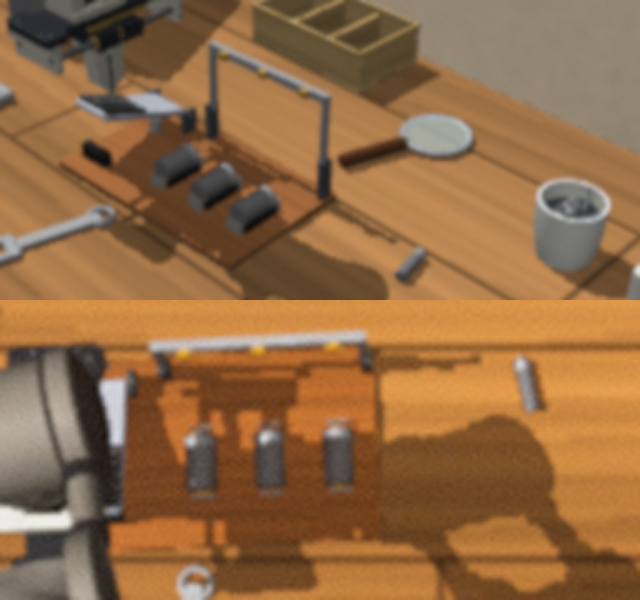

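All three batteries lie in a row at top height 0.0405, with nubs towards the bar, and the fingertips are over the pad. Now I'll press.

```bash
python3 -m crank '[{"fingers":-1,"tx":0.3,"ty":0.05,"tz":0,"roll":0},{"fingers":-1,"tx":0.45,"ty":0.05,"tz":0,"roll":0},{"fingers":-1,"tx":0.58,"ty":0,"tz":0,"roll":0},{"fingers":-1,"tx":0.7,"ty":-0.04,"tz":0,"roll":0},{"fingers":-1,"tx":0.82,"ty":-0.08,"tz":0,"roll":0},{"fingers":-1,"tx":0.94,"ty":-0.12,"tz":0,"roll":0},{"fingers":-1,"tx":1.06,"ty":-0.15,"tz":0,"roll":0},{"fingers":-1,"tx":1.1,"ty":-0.15,"tz":0,"roll":0}]' 30
python3 - <<'E'
from h import *
plan([.49,.204,.072],2.5)
E
```

```text
time: 14.55
tool_pos: [0.4911, 0.2037, 0.0763]
tool_rot: [1.743, 1.57, 0.222]
contact_force: [-0.8, -1.2, 6.4]
opening: 0.0001
t 14.55 pos [0.4911 0.2037 0.0763] jaw 2.8 q6 0.2 F [-0.8 -1.2  6.4] open 0.0001 down [ 0.001  0.    -1.   ]
tx,ty,tz [ 0.109 -0.027 -0.008] roll 0.03
```

```bash
python3 -m crank '[{"fingers":-1,"tx":0.04,"ty":0,"tz":0,"roll":0},{"fingers":-1,"tx":0.08,"ty":0,"tz":0,"roll":0},{"fingers":-1,"tx":0.1,"ty":0,"tz":0,"roll":0},{"fingers":-1,"tx":0.1,"ty":0,"tz":0,"roll":0},{"fingers":-1,"tx":0.1,"ty":0,"tz":0,"roll":0},{"fingers":-1,"tx":0.1,"ty":0,"tz":0,"roll":0},{"fingers":-1,"tx":0.1,"ty":0,"tz":0,"roll":0},{"fingers":-1,"tx":0.1,"ty":0,"tz":0,"roll":0}]'
python3 - <<'E'
from h import *
plan([.49,.204,.072],2.5)
E
```

```text
time: 15.55
tool_pos: [0.4908, 0.2037, 0.0736]
tool_rot: [1.764, 1.57, 0.242]
contact_force: [-4.3, -1.8, 17.2]
opening: 0.0003
t 15.55 pos [0.4908 0.2037 0.0736] jaw 2.8 q6 0.2 F [-4.3 -1.8 17.2] open 0.0003 down [ 0.001  0.    -1.   ]
tx,ty,tz [ 0.04  -0.019 -0.008] roll 0.03
```

```bash
python3 -m crank '[{"fingers":-1,"tx":0.03,"ty":0,"tz":0,"roll":0},{"fingers":-1,"tx":0.03,"ty":0,"tz":0,"roll":0},{"fingers":-1,"tx":0.03,"ty":0,"tz":0,"roll":0},{"fingers":-1,"tx":0.03,"ty":0,"tz":0,"roll":0},{"fingers":-1,"tx":0.03,"ty":0,"tz":0,"roll":0},{"fingers":-1,"tx":0.03,"ty":0,"tz":0,"roll":0},{"fingers":-1,"tx":0.03,"ty":0,"tz":0,"roll":0},{"fingers":-1,"tx":0.03,"ty":0,"tz":0,"roll":0}]'
python3 - <<'E'
from h import *
plan([.49,.204,.072],2.5)
a,P=cloud("side"); t,T=cloud("top")
save("s7",np.vstack([cv2.resize(x,(640,300),interpolation=cv2.INTER_CUBIC) for x in (a[145:265,200:456],t[175:265,230:422])]))
E
```

```text
time: 16.55
tool_pos: [0.4908, 0.2037, 0.0733]
tool_rot: [1.726, 1.57, 0.205]
contact_force: [-6.7, -3.1, 24.7]
opening: 0.0007
t 16.55 pos [0.4908 0.2037 0.0733] jaw 2.8 q6 0.2 F [-6.7 -3.1 24.7] open 0.0007 down [ 0.001  0.    -1.   ]
tx,ty,tz [ 0.033 -0.019 -0.007] roll 0.03
```

View pics/s7.png

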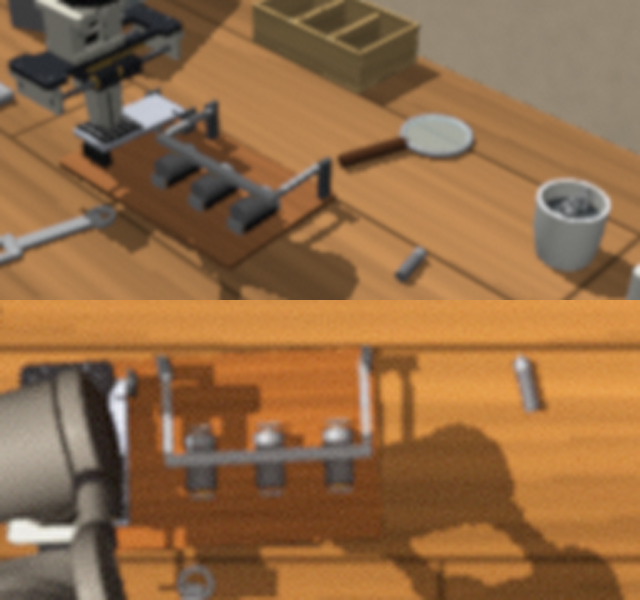

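The contact bar lies over all three batteries and the pedal is at its stop, where 25 N gives no further travel. It has been held for over a second, so I'll release slowly.

```bash
python3 -m crank '[{"fingers":-1,"tx":-0.15,"ty":0,"tz":0,"roll":0},{"fingers":-1,"tx":-0.3,"ty":0.05,"tz":0,"roll":0},{"fingers":-1,"tx":-0.45,"ty":0.1,"tz":0,"roll":0},{"fingers":-1,"tx":-0.6,"ty":0.14,"tz":0,"roll":0},{"fingers":-1,"tx":-0.75,"ty":0.15,"tz":0,"roll":0},{"fingers":-1,"tx":-1.0,"ty":0.15,"tz":0,"roll":0},{"fingers":-1,"tx":-2.0,"ty":0.15,"tz":0,"roll":0},{"fingers":-1,"tx":-3.0,"ty":0.15,"tz":0,"roll":0}]'
python3 -m crank '[{"fingers":-1,"tx":-1,"ty":0,"tz":0,"roll":0},{"fingers":-1,"tx":-1,"ty":-1,"tz":0,"roll":0},{"fingers":-1,"tx":-1,"ty":-2,"tz":0,"roll":0},{"fingers":-1,"tx":-1,"ty":-2,"tz":0,"roll":0},{"fingers":-1,"tx":-1,"ty":-2,"tz":0,"roll":0},{"fingers":-1,"tx":-1,"ty":-2,"tz":0,"roll":0},{"fingers":-1,"tx":-1,"ty":-2,"tz":0,"roll":0},{"fingers":-1,"tx":-1,"ty":-2,"tz":0,"roll":0}]'
python3 - <<'E'
from h import *
a,P=cloud("side"); t,T=cloud("top")
save("s8",np.vstack([cv2.resize(x,(640,300),interpolation=cv2.INTER_CUBIC) for x in (a[145:265,200:456],t[175:265,230:422])]))
for u0,u1 in((284,298),(304,318),(325,340)):
    w=T[208:240,u0:u1].reshape(-1,3); w=w[(w[:,2]>.034)&(w[:,2]<.05)]
    print(len(w),w.mean(0).round(4),np.ptp(w,axis=0).round(3))
E
```

```text
time: 17.65
tool_pos: [0.4962, 0.2039, 0.1918]
tool_rot: [-1.453, 1.569, -2.974]
contact_force: [0.4, -0.4, 0.9]
opening: 0.0005
time: 18.65
tool_pos: [0.4172, 0.2, 0.2307]
tool_rot: [-1.563, 1.57, -3.085]
contact_force: [0.7, -0.3, 0.5]
opening: 0.0003
131 [0.5193 0.1114 0.0405] [0.046 0.024 0.014]
133 [0.5213 0.0515 0.0408] [0.047 0.024 0.014]
140 [ 0.5233 -0.0077  0.0405] [0.047 0.026 0.014]
```

View pics/s8.png

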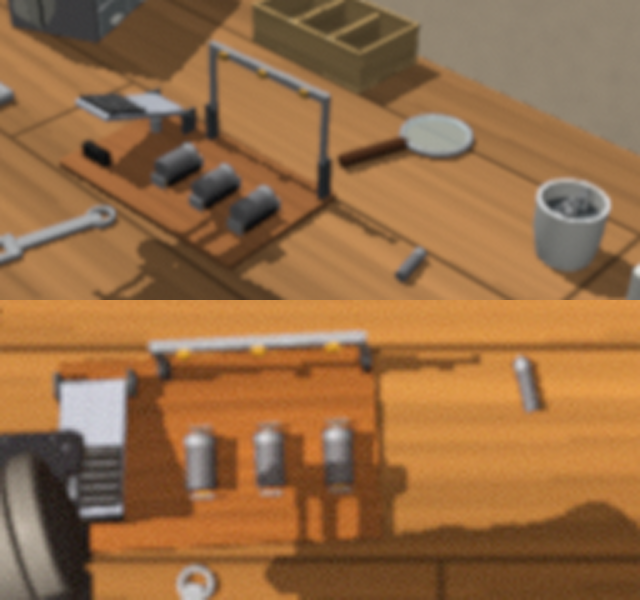

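The pedal is back up, the bar is upright, the three batteries are in place with nubs aligned, and the thin cell has not moved.

```bash
python3 -c "from cell import *; print(hand_in())"
```

```text
the job is handed in; nothing more can be done
None
```

The job is done and handed in at about 19 s of the 69 s allowed. Both loose thick batteries now lie in the two empty grooves with their nubs pointing the same way as cell_0. I then pressed the pedal to its stop, held it for more than a second, and let it come back up.

- **Batteries:** before and after the press, all three sit at the same top height of about 40.5 mm. They moved less than 1 mm, which is within the measurement noise.
- **Pedal:** at the stop the fingertips were about 48 mm above the table, against the 49 mm expected. The force rose from 17 to 25 N with only 0.3 mm more travel. The pictures showed the contact bar down over all three batteries.
- **Final state:** the pedal is up, the bar is upright and the robot is clear of everything. The thin battery and the other items in the final picture look unmoved; the radio and clamp were outside it. No check failed or disagreed.

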